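# Empty the topping shaker and set out nuts and spoons

## Task

Set out the dessert topping: the last hazelnuts in the shaker are too big for the holes of its cap, so unscrew the cap, pour every nut out of the open jar into the bowl, and put the cap (flat) and the empty glass jar (upright, set down gently) side by side on the drying mat, ready for washing. Stand every teaspoon upright in the drinking glass, scoop up, so that guests can help themselves. Keep bowl and glass standing upright, and leave the white-lidded jar, the onion and the low tin where they are.

Things in the scene. Friction and masses are not known exactly. Their poses are not given: they have to be found in the camera images.
- shaker: Clear jar of the topping shaker: 54 mm outside diameter, 108 mm tall, thick-walled, straight inside, wide mouth 42 mm across, floor 4 mm thick, 0.18 to 0.28 kg. Loose, upright on a rubber foot ring. Origin: centre of its underside; z runs up the jar. Grip its bare wall 10 to 80 mm up. Nuts roll out once the jar is tipped some 100 degrees from upright.
- shaker_mouth (a point): Centre of the jar's open rim, 108 mm above the jar's origin. Below it, 93 to 103 mm up, the neck carries a two-start thread of raised lugs, 54 mm across; the neck is 48 mm wide from 86 mm up. Grip the jar firmly (50 N), or it swivels between the fingers when tipped; gripped 73 mm up, a gripper leaning 35 degrees clears this rim.
- cap: Perforated metal screw cap on the shaker: round, knurled edge, 62 mm across, 20 mm tall, 35 g; holes 6 mm, too small for the nuts. Origin: centre of its lower edge, z up; seated, this is 91 mm above the jar's origin. It turns easily, anticlockwise seen from above to loosen; the jar may turn along a little, so check. Laid down either way up it lies flat.
- cap_top (a point): Centre of the cap's top, 20 mm above its origin. Unscrewing: the cap is held while its yaw in the jar's frame (modulo pi) is between 0.3 and 1.35 rad, and lifts straight off between 1.45 and 2.9 rad; it starts between 0.38 and 0.87, so a turn of 1.4 rad (80 degrees) anticlockwise relative to the jar always frees it.
- bowl: Teal serving bowl, 160 mm across the rim, 82 mm tall, flat foot 80 mm across, loose, 0.33 kg. Origin: centre of its underside. Starts empty.
- tumbler: Clear drinking glass, slightly tapered, 81 mm across the rim, 93 mm tall, inside about 68 mm wide at the mouth and 58 mm at the floor, floor 11 mm up; loose, 0.22 kg. Origin: centre of its underside. Starts empty.
- drying_mat: Dark ribbed rubber drying mat in front of the sink, fixed, 100 mm (its x) by 260 mm (its y), its top 5 mm above the worktop. Origin: centre of its underside. Above the sink hangs a wall cabinet: from x = 0.62 m on, right of y = 0.42 m, from 0.65 m up: swing past it with the arm drawn in.
- lidded_jar: Bystander: brown jar with a white lid, 63 mm wide, 104 mm tall, behind the work. Origin: centre of its underside.
- onion: Bystander: brown onion, 85 mm wide, 87 mm tall, at the left. Origin: centre of its underside.
- squat_tin: Bystander: low food tin, 86 mm wide, 40 mm tall, behind the work. Origin: centre of its underside.
- nut_1: Whole hazelnut, 16 mm across, 10 g, lying in the shaker at the start; may be absent (2 to 4 of the four nuts are there). Origin: its centre; its axes mean nothing.
- nut_2: Whole hazelnut, 16 mm across, 10 g, lying in the shaker at the start; may be absent (2 to 4 of the four nuts are there). Origin: its centre; its axes mean nothing.
- nut_3: Whole hazelnut, 16 mm across, 10 g, lying in the shaker at the start; may be absent (2 to 4 of the four nuts are there). Origin: its centre; its axes mean nothing.
- nut_4: Whole hazelnut, 16 mm across, 10 g, lying in the shaker at the start; may be absent (2 to 4 of the four nuts are there). Origin: its centre; its axes mean nothing.
- spoon_1: Steel teaspoon, 130 mm long, about 20 g, lying flat on the worktop with its scoop facing up; may be absent (2 or 3 of the three are there). Origin: its middle, on the underside; x runs from the handle's end (-65 mm) to the tip of the scoop (+65 mm), z up. To the fingers it is a wedge: 26 mm wide at the scoop, about 19 mm at x = +20 mm, 8 mm at the handle's end; 11 mm high.
- spoon_1_end (a point): The handle's end: 63 mm from the spoon's middle on its -x side, 5 mm above its underside.
- spoon_2: Steel teaspoon, 130 mm long, about 20 g, lying flat on the worktop with its scoop facing up; may be absent (2 or 3 of the three are there). Origin: its middle, on the underside; x runs from the handle's end (-65 mm) to the tip of the scoop (+65 mm), z up. To the fingers it is a wedge: 26 mm wide at the scoop, about 19 mm at x = +20 mm, 8 mm at the handle's end; 11 mm high.
- spoon_2_end (a point): The handle's end: 63 mm from the spoon's middle on its -x side, 5 mm above its underside.
- spoon_3: Steel teaspoon, 130 mm long, about 20 g, lying flat on the worktop with its scoop facing up; may be absent (2 or 3 of the three are there). Origin: its middle, on the underside; x runs from the handle's end (-65 mm) to the tip of the scoop (+65 mm), z up. To the fingers it is a wedge: 26 mm wide at the scoop, about 19 mm at x = +20 mm, 8 mm at the handle's end; 11 mm high.
- spoon_3_end (a point): The handle's end: 63 mm from the spoon's middle on its -x side, 5 mm above its underside.

How it is judged:
By the outcome, as a careful person would: the job done as asked, in the order asked, and still so for the second after the job is handed in, with the robot touching nothing.
Of nut_1, nut_2, nut_3, nut_4 only 2 to 4 are there at a start; the rules pass over those that are not, and their reading is None.
Of spoon_1, spoon_2, spoon_3 only 2 to 3 are there at a start; the rules pass over those that are not, and their reading is None.
At some moment in a run one of spoon_1, spoon_2, spoon_3 may be knocked a few centimetres aside while the robot is not near it.
It also fails if it takes over 210 s, if anything falls off the work surface, if the arm or the gripper's body presses on something with over 40 N, if the wrist force passes 120 N, or if a joint passes its speed limit or range.

## Robot

A 6-joint arm with a two-finger parallel gripper is mounted at the origin on a cart in front of the work surface, level with it; the furniture and walls round the work are solid. World frame = base frame: x ahead of the robot, y to its left, z up, the work surface at z = 0. Lengths are in mm, angles in rad, forces in N, time in s.
With the tool pointing down it reaches from about 350 to 975 mm from the base axis. Payload 7.1 kg.
Tool frame: the origin (TCP) lies on the front face of the gripper's body, between the roots of the fingers; the fingertips stand 80 mm ahead of it and the grasp point (between the pads) lies 61 mm ahead of it (env.tips_ahead is the distance from the TCP to the fingertips, in mm); z points along the fingers, y is the direction in which the jaws open and shut (so a half turn about z gives the same grasp; the last joint's range is limited). The gripper opens to 88 mm and grips with 3 to 60 N. Pads are 20 mm wide; open, the fingers measure 115 mm over their backs; the gripper's body (75 mm by 178 mm) begins 61 mm behind the grasp point.
Start: joints at [1.138, 0.423, 1.63, -0, 1.089, -0.019], TCP at [251.275, 572.247, 302.675] pointing down, gripper open.
Joint ranges: [-3, 3], [-0.9, 2.11], [0.09, 2.58], [-1.31, 4.45], [0.11, 2.69], [-2.54, 2.54]. Speed limits (rad/s): [2.39, 2.39, 3.01, 3.14, 3.14, 3.14].

## Interface

Orientations are given as a unit quaternion [x, y, z, w].
In Python, from station import env, set_gripper, viewer, workorder gives the robot as it stands. Calls block until the motion is done:
- env.reach(position, orientation): joint-space move of the TCP to a pose.
- env.move_l(position, rot=None, rate=150, f_stop=None): straight line of the TCP; rot=None keeps the orientation; rate is the mean speed in mm/s. With f_stop (N) it stops when the force on the tool has changed by that much, and returns True; else False.
- env.move_joints(angles): joint-space move.
- set_gripper(opening): finger opening in mm; the grip force is fixed at half the most; returns when the fingers have stopped.
- env.hold(seconds).
- env.ik(position, orientation): joint angles nearest the present ones, or None.
- env.read_state(): the state.
- viewer.camera(name): name is "scene" or "top" or "wrist"; returns the picture (400x640x3 uint8, blue, green, red); there is no depth.
- viewer.camera_params(name): a dict with "fx", "fy", "cx", "cy" (pixels), "dist" ([k1, k2, p1, p2, k3] as OpenCV has them; the pictures are not rectified), "pose" (4x4, takes a point from camera to world coordinates); the wrist camera has in their place "tool_from_camera" (4x4, takes a point from camera to tool coordinates, whose origin is the TCP and whose axes are the flange's). Camera axes: x right, y up, looking along -z (the intrinsics and any distortion apply to the point x, -y, -z); pixel columns grow to the right and rows downward; lengths in mm; the calibration is good to about 2 mm. A picture is of the moment at which its call begins: read the wrist's pose just before it. camera_params takes no time and is no camera call.
A pose or a line that the arm cannot do raises env.IKError and nothing moves.
- workorder.sign_off(): hands the job in, once; it reports no verdict.
The state is a dict: "time_s": time; "qpos": joint angles; "dq": joint speeds; "tau": joint torques, N m; "tool_pos": TCP position; "orientation": TCP orientation; "force": force on the tool from outside, world axes, zero at the start; "wrist_torque": the same for the moment, N m; "width": finger opening in mm.
Only numpy, scipy, OpenCV 4.12 (cv2) and the standard library are available. Lean on these libraries where they do the work, as an engineer would, in place of code of your own. Each camera call takes 0.05 s, during which the arm holds its last target. There are 200 camera calls.

## Working session

There is one attempt and no reset: what is moved stays moved. The work goes in short steps, each a Python script; the robot and the scene stay as the last script left them, time stands still between calls to the robot, and variables do not carry over. Pictures are saved under pics/ and viewed, about 12 in all and at most 16, crops included, and the job is handed in when it is done.

```bash
ls; mkdir -p pics
python3 - <<'E'
from station import env, set_gripper, viewer, workorder
import cv2, numpy as np
for n in ("scene","top"):
    cv2.imwrite(f"pics/{n}0.png",viewer.camera(n))
np.set_printoptions(precision=4,suppress=True)
for n in ("scene","top","wrist"): print(n,viewer.camera_params(n))
s=env.read_state(); print(s, env.tips_ahead)
E
```

```text
pics
scene {'fx': 396.6211121367895, 'fy': 396.6211121367895, 'cx': 322.9953739671677, 'cy': 207.09561603857563, 'dist': array([-0.0988,  0.    ,  0.    ,  0.    ,  0.    ]), 'pose': array([[   0.6135,    0.5985,   -0.5152,  -27.0845],
       [  -0.7895,    0.45  ,   -0.4173, -311.641 ],
       [  -0.0179,    0.6628,    0.7486,  951.2782],
       [   0.    ,    0.    ,    0.    ,    1.    ]])}
top {'fx': 443.44125946061575, 'fy': 443.44125946061575, 'cx': 321.2877652406473, 'cy': 200.38844539091383, 'dist': array([-0.0058,  0.    ,  0.    ,  0.    ,  0.    ]), 'pose': array([[   0.1307,    0.9708,   -0.2012,  310.3511],
       [  -0.9914,    0.1289,   -0.022 ,  143.3588],
       [   0.0045,    0.2023,    0.9793, 1337.0336],
       [   0.    ,    0.    ,    0.    ,    1.    ]])}
wrist {'fx': 283.1876746143157, 'fy': 283.1876746143157, 'cx': 324.0476345320507, 'cy': 198.47888139522047, 'dist': array([-0.0501,  0.    ,  0.    ,  0.    ,  0.    ]), 'tool_from_camera': array([[  0.001 ,   0.962 ,   0.2732,  72.9177],
       [  1.    ,  -0.0008,  -0.0008,   0.4476],
       [ -0.0005,   0.2732,  -0.962 , -83.6503],
       [  0.    ,   0.    ,   0.    ,   1.    ]])}
{'time_s': 0.1, 'qpos': array([ 1.138 ,  0.4238,  1.6306,  0.    ,  1.0886, -0.019 ]), 'dq': array([-0.0006, -0.0024, -0.002 , -0.    ,  0.0001, -0.0028]), 'tau': array([  0.0012, -54.562 , -27.4326,   0.0647,   0.0188,  -0.    ]), 'tool_pos': array([251.1258, 571.9105, 301.98  ]), 'orientation': array([ 0.2054,  0.9787, -0.0007, -0.0002]), 'force': array([ 0.1268, -0.1767, -0.2723]), 'wrist_torque': array([ 0.0238, -0.0189, -0.0176]), 'width': 88.12910612592185} 80.0
```

View pics/top0.png

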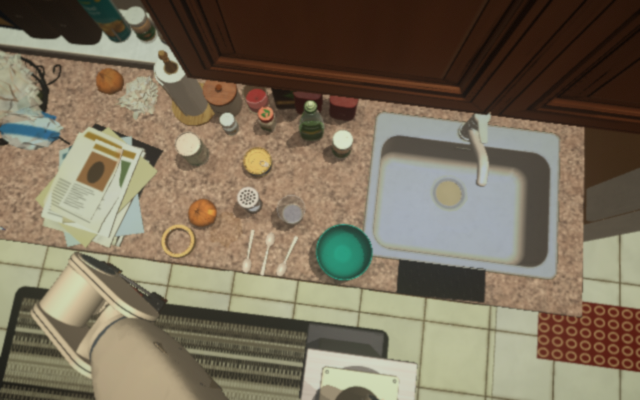

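View pics/scene0.png

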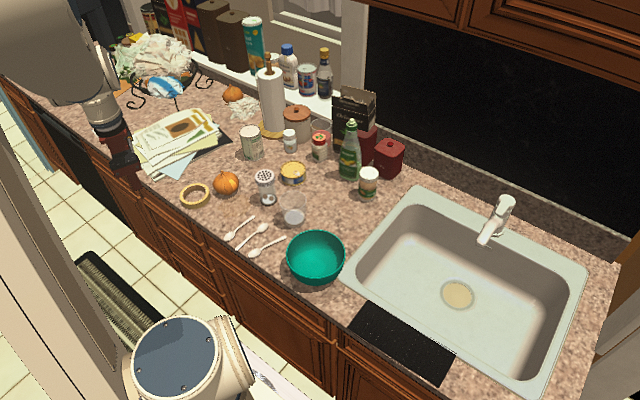

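The top view shows the shaker cap at (248,197), the tumbler at (290,211), the bowl at (343,252) and the mat at (441,280). There are three spoons, near (249,251), (267,253) and (288,256).

```bash
cat > h.py <<'E'
from station import env, set_gripper, viewer, workorder
import cv2, numpy as np
from scipy.spatial.transform import Rotation as R
np.set_printoptions(precision=3,suppress=True)
def campose(name):
    p=viewer.camera_params(name)
    if name!='wrist': return p,p['pose']
    s=env.read_state(); T=np.eye(4); T[:3,:3]=R.from_quat(s['orientation']).as_matrix(); T[:3,3]=s['tool_pos']
    return p,T@p['tool_from_camera']
def shot(name,fn=None):
    p,T=campose(name); im=viewer.camera(name)
    if fn: cv2.imwrite(f'pics/{fn}.png',im)
    return im,p,T
def K(p): return np.array([[p['fx'],0,p['cx']],[0,p['fy'],p['cy']],[0,0,1.]])
def ray(p,T,px):
    u=cv2.undistortPoints(np.float64(px).reshape(-1,1,2),K(p),p['dist']).reshape(-1,2)
    d=np.c_[u[:,0],-u[:,1],-np.ones(len(u))]@T[:3,:3].T
    return T[:3,3],d
def onplane(p,T,px,z):
    o,d=ray(p,T,px); return o+d*((z-o[2])/d[:,2])[:,None]
def proj(p,T,X):
    c=(np.float64(X).reshape(-1,3)-T[:3,3])@T[:3,:3]
    return cv2.projectPoints(c*[1,-1,-1],np.zeros(3),np.zeros(3),K(p),p['dist'])[0].reshape(-1,2)
def down(yaw):
    """tool down; jaw axis (tool y) at world angle yaw"""
    y=np.array([np.cos(yaw),np.sin(yaw),0]); z=np.array([0,0,-1.]); x=np.cross(y,z)
    return R.from_matrix(np.c_[x,y,z]).as_quat()
def tools():
    s=env.read_state(); print('t',round(s['time_s'],1),'tcp',s['tool_pos'],'w',round(s['width'],1),'F',s['force'],'q',s['qpos'])
E
cat > m.py <<'E'
from h import *
p,T=campose('top')
for n,px,z in [('cap',(248,197),111),('cap.low',(248,197),111),('tumbler rim',(290.5,208),93),('bowl rim',(343,252),82),('mat',(441,280),5),
 ('lid',(342,144),104),('onion',(202,212),45),('tin',(257,162),40),('s1a',(251,233),5),('s1b',(246,271),5),('s2a',(263,274),5),('s2b',(269,234),5),('s3a',(296,237),5),('s3b',(281,274),5),
 ('edge',(230,258),0),('edge',(390,292),0)]:
    print(n,onplane(p,T,px,z)[0])
im=viewer.camera('top')
hsv=cv2.cvtColor(im,cv2.COLOR_BGR2HSV)
m=cv2.inRange(hsv,(75,100,40),(95,255,255)); m[:200]=0
c=max(cv2.findContours(m,0,2)[0],key=cv2.contourArea); e=cv2.minEnclosingCircle(c);print('bowl',e,onplane(p,T,e[0],82))
m=cv2.inRange(im,(0,0,0),(45,45,45)); m[:255]=0;m[305:]=0;m[:,:380]=0;m[:,500:]=0
c=max(cv2.findContours(m,0,2)[0],key=cv2.contourArea); b=cv2.boxPoints(cv2.minAreaRect(c)); print(onplane(p,T,b,5))
cv2.imwrite('pics/topcrop.png',cv2.resize(im[180:300,190:390],None,fx=4,fy=4,interpolation=cv2.INTER_CUBIC))
E
python3 m.py
```

```text
cap [544.609 377.549 111.   ]
cap.low [544.609 377.549 111.   ]
tumbler rim [532.321 255.564  93.   ]
bowl rim [428.705  91.406  82.   ]
mat [ 391.848 -209.752    5.   ]
lid [738.083 133.183 104.   ]
onion [494.548 517.508  45.   ]
tin [669.164 381.841  40.   ]
s1a [456.315 370.611   5.   ]
s1b [342.35  366.905   5.   ]
s2a [340.278 315.519   5.   ]
s2b [460.455 316.277   5.   ]
s3a [462.157 234.2     5.   ]
s3b [347.272 262.631   5.   ]
edge [374.198 421.592   0.   ]
edge [337.574 -64.027   0.   ]
bowl ((343.6239929199219, 251.57937622070312), 28.11895751953125) [[430.111  89.802  82.   ]]Traceback (most recent call last):
  File "m.py", line 12, in <module>
    c=max(cv2.findContours(m,0,2)[0],key=cv2.contourArea); b=cv2.boxPoints(cv2.minAreaRect(c)); print(onplane(p,T,b,5))
ValueError: max() iterable argument is empty
```

View pics/w1.png

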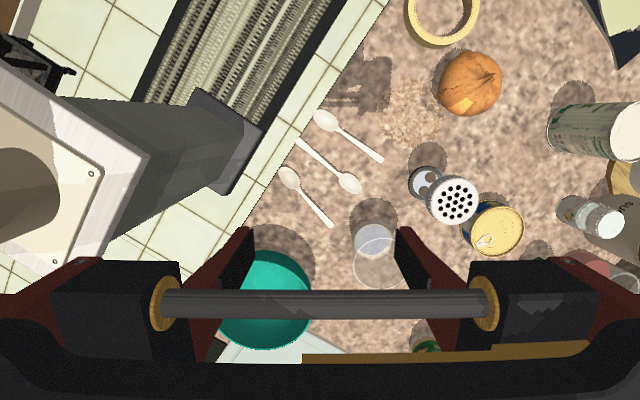

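The wrist view shows spoon scoops at about (328,121), (350,184) and (289,177). Their handle ends are at (382,161), (300,141) and (332,226). The cap top is at (454,201) and the glass rim is near (382,263).

```bash
cat >> h.py <<'E'
def spoons(im,p,T,z=5,lim=((320,480),(200,420))):
    """bright elongated blobs on the worktop -> list of (centre, v angle to scoop, length)"""
    hsv=cv2.cvtColor(im,cv2.COLOR_BGR2HSV)
    m=cv2.inRange(hsv,(0,0,175),(180,45,255)); out=[]
    for c in cv2.findContours(m,cv2.RETR_EXTERNAL,cv2.CHAIN_APPROX_NONE)[0]:
        if cv2.contourArea(c)<60: continue
        mm=np.zeros_like(m); cv2.drawContours(mm,[c],-1,255,-1); ys,xs=np.nonzero(mm)
        P=onplane(p,T,np.c_[xs,ys],z)[:,:2]; mu=P.mean(0)
        w,V=np.linalg.eigh(np.cov((P-mu).T)); a=V[:,1]; t=(P-mu)@a; L=np.ptp(t)
        if not(90<L<160): continue
        s=(P-mu)@V[:,0]; mid=(t.max()+t.min())/2
        wd=lambda q:np.ptp(s[q]) if q.any() else 0
        if wd(t<mid-20)>wd(t>mid+20): a=-a; t=-t; mid=-mid
        if not(lim[0][0]<mu[0]<lim[0][1] and lim[1][0]<mu[1]<lim[1][1]): continue
        s0=np.median(s[abs(t-mid)<5]) if (abs(t-mid)<5).any() else 0
        out.append((mu+a*mid+V[:,0]*0, np.arctan2(a[1],a[0]),L))
    return sorted(out,key=lambda o:-o[0][1])
E
python3 - <<'E'
from h import *
im=cv2.imread('pics/w1.png'); p,T=campose('wrist')
for o in spoons(im,p,T): print('w',*o)
print('cap',onplane(p,T,(454,201),111),'tumbler',onplane(p,T,(382,263),93))
im=cv2.imread('pics/top0.png'); p,T=campose('top')
for o in spoons(im,p,T): print('t',*o)
def lean(u,a):
    # tool z = sin a*u - cos a*up ; camera side x_tool = -(cos a u + sin a up)*s
    U=np.array([np.cos(u),np.sin(u),0]); Z=np.array([0,0,1.])
    z=np.sin(a)*U-np.cos(a)*Z; res=[]
    for s in (1,-1):
        x=s*(np.cos(a)*U+np.sin(a)*Z); y=np.cross(z,x); res.append(R.from_matrix(np.c_[x,y,z]).as_quat())
    return z,res
def ok(P,u,a,s):
    z,r=lean(u,a); return env.ik(list(np.array(P)-61*z),r[s])
d=np.pi/180
for s in (0,1):
  for a0 in (0,-20,-35):
    g=[int(u) for u in range(-180,180,20) if ok([545,375,73],u*d,a0*d,s) is not None]
    mt=[int(u) for u in range(-180,180,20) if ok([392,-230,80],u*d,a0*d,s) is not None]
    print(s,a0,'grasp',g,'mat',mt)
  for tip in (70,80,90,105):
    pr=[]
    for u in range(-180,180,20):
        U=np.array([np.cos(u*d),np.sin(u*d),0])
        G=np.array([430,90,130])+35*U
        if ok(G,u*d,tip*d,s) is not None: pr.append(u)
    print(s,'pour tool a',tip,pr)
  print(s,'spoon',[u for u in range(-180,180,20) if ok([532,256,125],u*d,90*d,s) is not None],[u for u in range(-180,180,20) if ok([532,256,140],u*d,70*d,s) is not None])
E
```

```text
w [392.375 373.716] 2.9272669691649993 154.9881095089807
w [397.168 288.528] -3.062507164735918 152.26484704148126
cap [[547.141 383.051 111.   ]] tumbler [[534.283 259.452  93.   ]]
0 0 grasp [-180, -160, -140, -120, -100, -20, 0, 20, 40, 60, 80, 100, 120, 140, 160] mat [-180, -160, -80, -60, -40, -20, 0, 20, 40, 60, 80, 100, 120, 140, 160]
0 -20 grasp [-180, -160, -140, -120, -40, -20, 0, 20, 40, 60, 80, 100, 120, 140, 160] mat [-120, -100, -80, -60, -40, -20, 0, 20, 40, 60, 80, 100, 120]
0 -35 grasp [-160, -140, -60, -40, -20, 0, 20, 40, 60, 80, 100, 120, 140, 160] mat [-180, -160, -140, -120, -100, -80, -60, -40, -20, 0, 20, 40, 60, 80, 120, 140, 160]
0 pour tool a 70 [-180, -160, -140, -120, -100, -80, -60, -20, 0, 20, 40, 60, 80, 100, 120, 140, 160]
0 pour tool a 80 [-180, -160, -140, -120, -100, -80, -60, -20, 0, 20, 40, 60, 80, 100, 120, 140, 160]
0 pour tool a 90 [-180, -160, -140, -120, -100, -80, -20, 0, 20, 40, 60, 80, 100, 120, 140, 160]
0 pour tool a 105 [-180, -160, -140, -120, -100, -80, -20, 0, 20, 40, 60, 80, 100, 120, 140, 160]
0 spoon [-180, -160, -140, -120, -100
[... 505 characters left out ...]
 -40, -20, 0, 20, 40, 60, 80, 100, 120] mat [-180, -160, -140, -120, -100, -80, -60, -40, -20, 0, 20, 40, 60, 80, 120, 140, 160]
1 pour tool a 70 [-180, -160, -140, -120, -100, -80, -60, -20, 0, 20, 40, 60, 80, 100, 120, 140, 160]
1 pour tool a 80 [-180, -160, -140, -120, -100, -80, -60, -20, 0, 20, 40, 60, 80, 100, 120, 140, 160]
1 pour tool a 90 [-180, -160, -140, -120, -100, -80, -20, 0, 20, 40, 60, 80, 100, 120, 140, 160]
1 pour tool a 105 [-180, -160, -140, -120, -100, -80, -20, 0, 20, 40, 60, 80, 100, 120, 140, 160]
1 spoon [-180, -160, -140, -120, -100, -80, -60, -20, 0, 20, 40, 60, 80, 100, 120, 140, 160] [-180, -160, -140, -120, -100, -80, -60, 0, 20, 40, 60, 80, 100, 120, 140, 160]
```

Run:
```python
from h import *
env.reach([546,380,280],down(-0.3)); tools()
im,p,T=shot('wrist','w2'); print(proj(p,T,[[546,380,111],[546,380,0]]))
```

```text
t 2.2 tcp [545.208 380.497 279.584] w 88.1 F [ 0.724  0.53  -0.483] q [0.591 0.506 1.552 0.    1.084 0.888]
[[323.044 202.204]
 [323.367 177.914]]
```

View pics/w2.png

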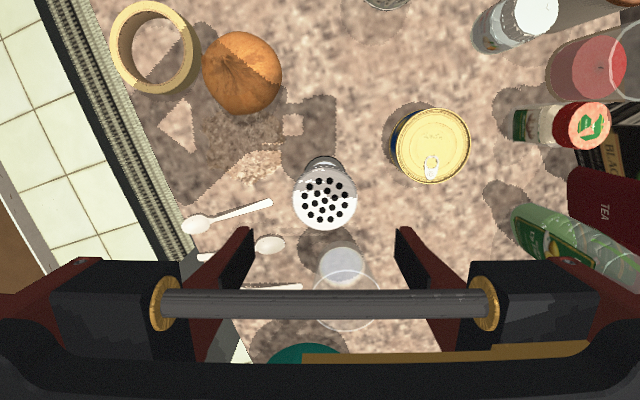

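The cap top is at (325,202), against a predicted (323,202), so I'm going in to grip and unscrew it.

Run:
```python
from h import *
p,T=campose('wrist'); c=onplane(p,T,(325,202),111)[0]; print(c)
x,y=c[:2]
print(env.move_l([x,y,163],rate=100,f_stop=8))
set_gripper(50); tools()
# turn anticlockwise in small steps
for k in range(1,7):
    env.move_l([x,y,163],down(-0.3+0.3*k),rate=100)
    s=env.read_state(); print(k,s['force'],s['wrist_torque'],s['width'])
tools()
im,p,T=shot('wrist','w3'); shot('scene','s3')
st=env.move_l([x,y,178],rate=15,f_stop=2.0); print('stopped',st); tools()
shot('scene','s4')
a=cv2.imread('pics/s4.png')[130:290,180:380]; cv2.imwrite('pics/s4c.png',cv2.resize(a,None,fx=4,fy=3.5))
```

```text
[547.903 379.434 111.   ]
False
t 4.1 tcp [547.846 379.525 163.159] w 59.5 F [-1.129  0.584  2.263] q [0.588 0.65  1.608 0.    0.883 0.888]
1 [0.648 0.628 1.06 ] [-0.026  0.035 -0.035] 58.795582147983424
2 [-0.041 -0.358  1.68 ] [-0.018  0.061 -0.023] 59.32018746200542
3 [-0.623  1.212  3.655] [ 0.078 -0.007  0.004] 59.43783703476553
4 [-1.124  0.555  3.94 ] [0.153 0.022 0.012] 59.033747118988146
5 [-0.566  1.146  5.547] [0.176 0.012 0.006] 59.41344527562953
6 [-1.345  1.569  5.471] [0.281 0.239 0.013] 59.17088934527674
t 6.8 tcp [547.824 379.445 163.128] w 59.2 F [-1.345  1.569  5.471] q [ 0.588  0.65   1.608  0.     0.883 -0.907]
stopped True
t 7.2 tcp [547.747 379.521 163.154] w 59.2 F [-0.705 -0.381  3.291] q [ 0.588  0.65   1.608  0.     0.883 -0.909]
```

View pics/s4c.png

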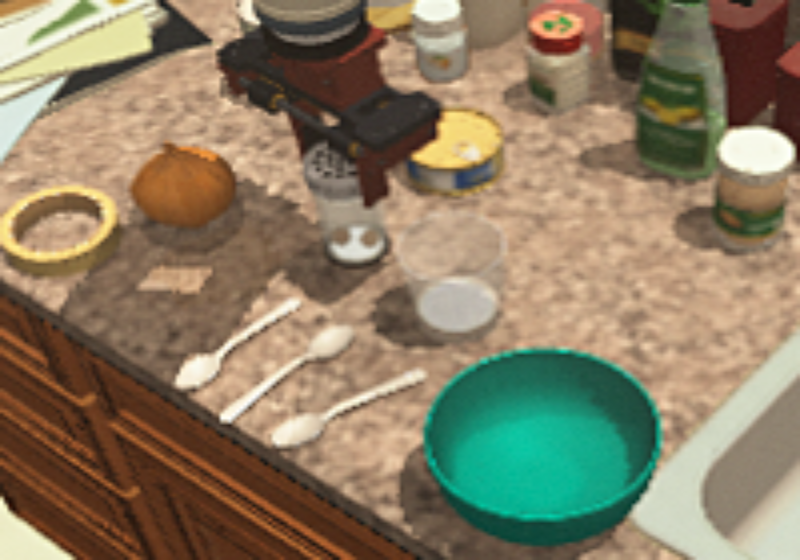

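Run:
```python
from h import *
x,y,_=env.read_state()['tool_pos']
for z in (164,166,169,172,176,181,187,195):
    env.move_l([x,y,z],rate=20); env.hold(0.15)
    f=np.mean([env.read_state()['force'] for _ in range(1)],0); print(z,f)
    if f[2]<-8: break
shot('scene','s5')
a=cv2.imread('pics/s5.png')[130:290,200:380]; cv2.imwrite('pics/s5c.png',cv2.resize(a,None,fx=4,fy=3.5))
```

```text
164 [-1.027  0.94   0.081]
166 [ 0.211 -0.464 -0.546]
169 [-0.107  0.037 -0.365]
172 [-1.461  0.379 -0.694]
176 [ 0.568  0.529 -0.494]
181 [-0.14  -0.059 -0.45 ]
187 [-0.87  -0.002 -0.191]
195 [-0.076 -0.414 -0.466]
```

View pics/s5c.png

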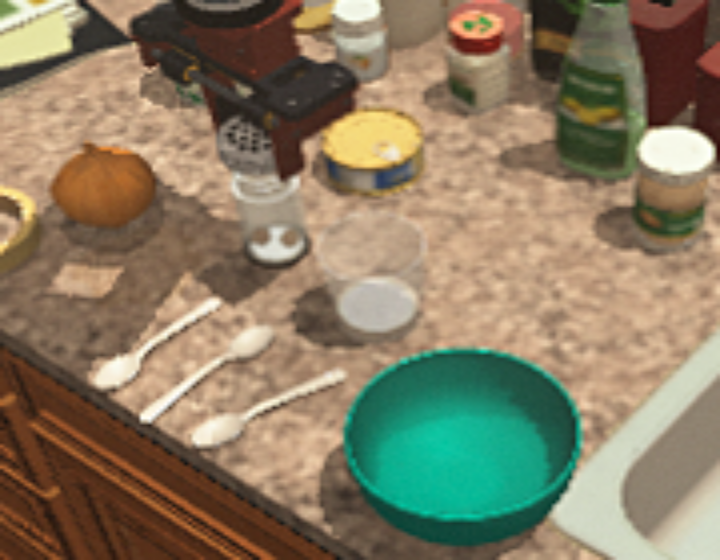

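Run:
```python
from h import *
x,y,_=env.read_state()['tool_pos']
env.move_l([x,y,320],rate=200)
q=down(0.0)
env.reach([392,-150,200],q); tools()
env.move_l([392,-150,88],rate=120)
print(env.move_l([392,-150,72],rate=20,f_stop=4)); tools()
set_gripper(88); env.hold(.2)
env.move_l([392,-150,250],rate=200)
im,p,T=shot('wrist','w6'); im,p,T=shot('top','t6')
tools()
# mat corners
a=im[240:320,370:510]; cv2.imwrite('pics/t6c.png',np.vstack([cv2.resize(a,(800,457),interpolation=cv2.INTER_CUBIC)]))
```

```text
t 14.1 tcp [ 392.738 -149.774  200.179] w 59.0 F [-1.152  0.245 -0.543] q [-0.393  0.3    2.141  0.     0.7   -0.394]
True
t 15.6 tcp [ 392.421 -150.164   85.341] w 59.1 F [0.063 0.528 6.3  ] q [-0.394  0.556  2.175 -0.     0.409 -0.394]
t 17.5 tcp [ 391.218 -149.713  248.78 ] w 87.7 F [ 0.491 -1.223  0.961] q [-0.394  0.205  2.109 -0.     0.83  -0.394]
```

View pics/w6.png

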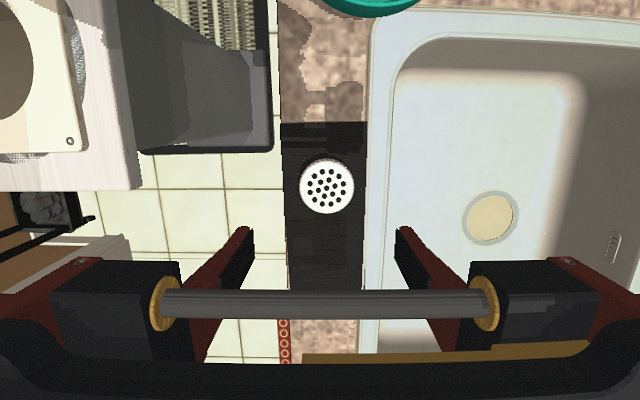

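```bash
cat >> h.py <<'E'
d=np.pi/180
def lean(u,a,s=1):
    """tool z = sin a*u - cos a*up; s=1: camera on +u side"""
    U=np.array([np.cos(u),np.sin(u),0]); Z=np.array([0,0,1.])
    z=np.sin(a)*U-np.cos(a)*Z; x=s*(np.cos(a)*U+np.sin(a)*Z); y=np.cross(z,x)
    return z,R.from_matrix(np.c_[x,y,z]).as_quat()
def tcp(G,u,a,s=1,off=61):
    z,q=lean(u,a,s); return list(np.array(G,float)-off*z),q
E
python3 - <<'E'
from h import *
J=np.array([548,379.4,73])
for u in (60,90,120,-60,-90,-120):
  for s in (1,-1):
    print('grasp',u,s,env.ik(*tcp(J,u*d,-35*d,s)),env.ik(*tcp(J+[0,0,150],u*d,-35*d,s)))
for u in (-150,-90,-60,60,90,120,150):
  for a in (-35,0,35,60,80):
    t=(a+35)*d; U=np.array([np.cos(u*d),np.sin(u*d),0])
    # mouth 35mm along jar axis from grasp; keep mouth over bowl centre
    ax=np.cos(t)*np.array([0,0,1])-np.sin(t)*U
    G=np.array([430,90,135])-35*ax
    print(u,a,env.ik(*tcp(G,u*d,a*d,1)))
E
```

```text
grasp 60 1 [ 0.678  0.947  1.204 -0.208  1.57   1.264] [ 0.678  0.784  1.163 -0.213  1.769  1.221]
grasp 60 -1 [ 0.678  0.947  1.204 -0.208  1.57  -1.878] [ 0.678  0.784  1.163 -0.213  1.769 -1.92 ]
grasp 90 1 [ 0.768  0.887  1.34  -0.433  1.386  0.952] [ 0.768  0.713  1.299 -0.425  1.581  0.863]
grasp 90 -1 [ 0.768  0.887  1.34  -0.433  1.386 -2.189] [ 0.768  0.713  1.299 -0.425  1.581 -2.279]
grasp 120 1 [ 0.828  0.803  1.536 -0.657  1.109  0.697] [ 0.828  0.609  1.496 -0.604  1.299  0.55 ]
grasp 120 -1 [ 0.828  0.803  1.536 -0.657  1.109 -2.444] None
grasp -60 1 [0.339 0.775 1.602 0.72  1.026 2.491] None
grasp -60 -1 [ 0.339  0.775  1.602  0.72   1.026 -0.651] [ 0.339  0.573  1.562  0.645  1.215 -0.481]
grasp -90 1 None None
grasp -90 -1 [ 0.35   0.692  1.807  1.017  0.686 -0.478] [ 0.35   0.459  1.764  0.792  0.858 -0.166]
grasp -120 1 None None
grasp -120 -1 [ 0.445  0.636  1.958  1.501  0.332 -0.439] [0.445 0.372 1.912 0.809 0.466 0.306]
-150 -35 [-0.018  0.422  2.449  2.282  0.401  1.931]
-150 0 [ 0.163  0.369  2.156 -0.     0.616 -1.931]
-150 35 [ 0.259  0.589  1.848 -0.156  
[... 820 characters left out ...]
7  2.001 -0.632  1.007  0.977]
90 0 [ 0.224  0.394  2.107 -0.     0.64   0.224]
90 35 [-0.129  0.46   2.143  0.866  0.843 -0.821]
90 60 [-0.313  0.646  2.113  1.086  1.198 -1.179]
90 80 [-0.391  0.837  2.06   1.151  1.493 -1.345]
120 -35 [ 0.566  0.501  2.176 -0.975  0.765  0.868]
120 0 [ 0.223  0.383  2.129 -0.     0.629 -0.301]
120 35 [-0.076  0.52   2.004  0.57   1.07  -0.994]
120 60 [-0.201  0.709  1.898  0.713  1.433 -1.175]
120 80 [-0.251  0.879  1.818  0.791  1.71  -1.255]
150 -35 None
150 0 [ 0.21   0.374  2.148 -0.     0.62  -0.837]
150 35 [ 0.02   0.567  1.897  0.32   1.234 -1.22 ]
150 60 [-0.049  0.766  1.735  0.408  1.631 -1.294]
150 80 [-0.075  0.93   1.634  0.471  1.917 -1.317]
```

Run:
```python
from h import *
u=90*d; H=66; J=np.array([548,379.4,H])
env.move_l([391,-150,330],rate=250)
env.reach(*tcp(J+[0,0,150],u,-35*d)); tools()
P,q=tcp(J,u,-35*d)
im,p,T=shot('wrist','w7')
print(env.move_l(P,rate=100,f_stop=6)); tools()
set_gripper(30); tools()
print(env.ik(*tcp([392,-250,H+5],u,-35*d)))
P,q=tcp(J+[0,0,15],u,-35*d); env.move_l(P,rate=30); env.hold(.3); tools()
shot('scene','s7'); a=cv2.imread('pics/s7.png')[120:280,180:380]; b=cv2.imread('pics/w7.png')
cv2.imwrite('pics/s7c.png',np.vstack([cv2.resize(b,(480,300)),cv2.resize(a,(480,300),interpolation=cv2.INTER_CUBIC)]))
```

```text
t 19.9 tcp [548.705 413.124 266.255] w 88.0 F [-0.518 -0.215  0.036] q [ 0.766  0.719  1.304 -0.425  1.571  0.867]
False
t 21.6 tcp [548.291 414.667 116.721] w 87.7 F [-0.369 -0.288 -0.279] q [ 0.768  0.895  1.339 -0.434  1.378  0.956]
t 22.3 tcp [547.745 414.414 116.017] w 53.6 F [-2.311 -0.129  1.696] q [ 0.768  0.896  1.34  -0.433  1.379  0.956]
[-0.239  0.56   2.215 -1.28   0.621  0.929]
t 23.2 tcp [547.944 414.321 130.794] w 53.5 F [-0.167 -0.098 -1.279] q [ 0.768  0.877  1.34  -0.432  1.396  0.948]
```

View pics/s7c.png

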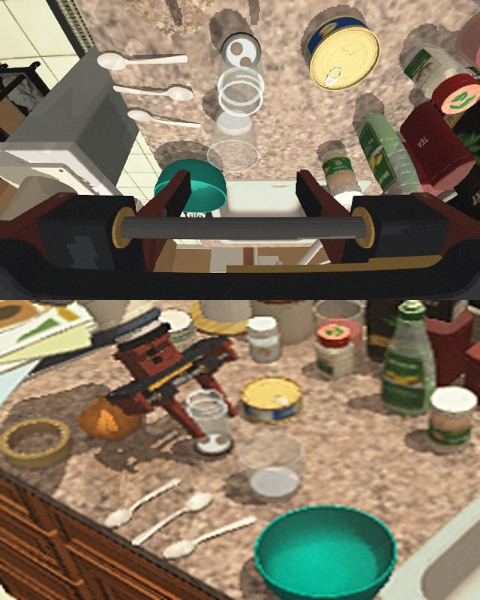

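The jar is gripped at a width of 53.5, so I'm lifting it, carrying it over and pouring.

Run:
```python
from h import *
u=90*d; H=66; J=np.array([548,379.4,H])
P,q=tcp(J+[0,0,170],u,-35*d); env.move_l(P,rate=150); env.hold(.3); tools()
U=np.array([0,1,0]); up=np.array([0,0,1])
def pose(tip,mz,off=15):
    ax=np.cos(tip)*up-np.sin(tip)*U
    M=np.array([430,90,mz])+off*U
    return tcp(M-(108-H)*ax,u,tip-35*d)
env.reach(*pose(0,250)); tools()
P,q=pose(0,225); env.move_l(P,q,rate=100)
for t,mz in ((20,220),(40,205),(60,180),(75,160),(88,142),(96,132),(104,128)):
    P,q=pose(t*d,mz); env.move_l(P,q,rate=70)
tools(); shot('scene','s8a')
for t in (110,116,120):
    P,q=pose(t*d,126); env.move_l(P,q,rate=25)
env.hold(1.0); tools()
shot('scene','s8b'); shot('top','t8b')
a=cv2.imread('pics/s8b.png')[150:310,220:400]; b=cv2.imread('pics/t8b.png')[180:300,270:420]
cv2.imwrite('pics/s8c.png',np.hstack([cv2.resize(a,(400,360)),cv2.resize(b,(400,360),interpolation=cv2.INTER_CUBIC)]))
```

```text
t 24.8 tcp [547.919 414.28  285.289] w 53.0 F [-0.588 -0.083 -1.748] q [ 0.768  0.701  1.292 -0.425  1.599  0.855]
t 25.9 tcp [431.194 140.961 258.399] w 53.6 F [ 0.153  0.396 -2.299] q [ 0.541  0.381  1.944 -0.552  1.216  0.843]
t 29.6 tcp [430.016  88.938 159.917] w 53.3 F [-0.148 -0.809 -1.069] q [-0.309  0.737  2.104  1.167  1.306 -1.273]
t 31.5 tcp [429.972  80.609 152.295] w 53.0 F [-0.087  0.774 -2.399] q [-0.358  0.898  2.056  1.203  1.55  -1.395]
```

View pics/s8c.png

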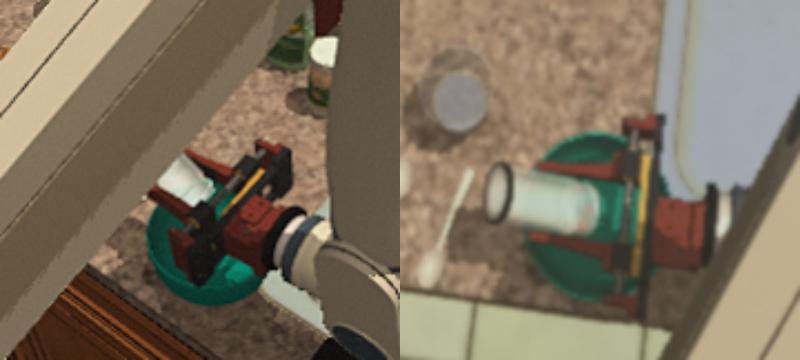

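Run:
```python
from h import *
u=90*d; H=66
U=np.array([0,1,0]); up=np.array([0,0,1])
def pose(tip,mz,off=15):
    ax=np.cos(tip)*up-np.sin(tip)*U
    M=np.array([430,90,mz])+off*U
    return tcp(M-(108-H)*ax,u,tip-35*d)
for v in (30,45,60): print(v,env.ik(*tcp([392,-250,H+5],v*d,-35*d)),env.ik(*tcp([392,-250,H+120],v*d,-35*d)))
for t,mz in ((104,135),(88,150),(70,170),(45,200),(20,225),(0,250)):
    P,q=pose(t*d,mz); env.move_l(P,q,rate=90)
tools()
v=45*d
env.reach(*tcp([392,-250,H+160],v,-35*d)); tools()
shot('top','t9'); im,p,T=shot('wrist','w9')
a=cv2.imread('pics/t9.png')[200:320,300:500]
cv2.imwrite('pics/t9c.png',np.hstack([cv2.resize(a,(480,300),interpolation=cv2.INTER_CUBIC),cv2.resize(im,(320,300))]))
```

```text
30 [-0.322  0.673  1.867 -0.505  1.093  1.073] [-0.322  0.48   1.842 -0.464  1.285  0.964]
45 [-0.276  0.644  1.945 -0.644  0.987  0.99 ] [-0.276  0.439  1.919 -0.573  1.178  0.84 ]
60 [-0.243  0.614  2.032 -0.806  0.869  0.93 ] [-0.243  0.391  2.005 -0.687  1.054  0.723]
t 34.9 tcp [429.68  139.725 257.303] w 53.4 F [ 0.488 -0.256 -2.034] q [ 0.539  0.38   1.948 -0.55   1.213  0.84 ]
t 36.3 tcp [ 416.794 -224.763  275.977] w 53.1 F [-0.706  0.968 -1.543] q [-0.275  0.375  1.898 -0.555  1.25   0.792]
```

View pics/t9c.png

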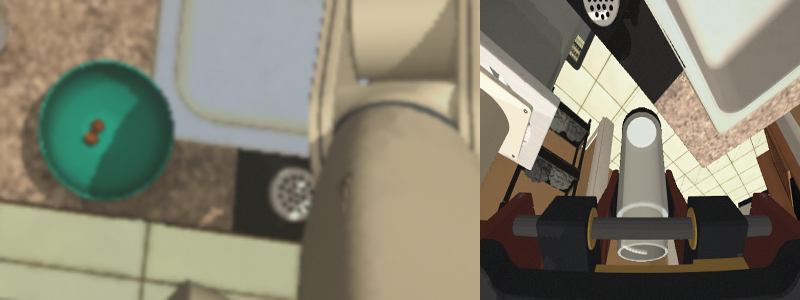

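Run:
```python
from h import *
p,T=campose('wrist')
v=45*d
s=env.read_state(); Rm=R.from_quat(s['orientation']).as_matrix(); G=s['tool_pos']+61*Rm[:,2]
for e in (-8,0,8):
    w=np.array([np.cos(v),np.sin(v),0]); ax=np.cos(e*d)*np.array([0,0,1])+np.sin(e*d)*w
    print(e,proj(p,T,[G-62*ax,G+42*ax]))
# place
env.move_l(tcp([392,-250,66+20],v,-35*d)[0],rate=100); tools()
print(env.move_l(tcp([392,-250,66-1],v,-35*d)[0],rate=15,f_stop=2.5)); tools()
```

```text
-8 [[321.678 167.974]
 [320.718 336.788]]
0 [[321.724 176.147]
 [320.634 334.712]]
8 [[321.76  184.999]
 [320.557 330.611]]
t 37.9 tcp [ 417.062 -225.368  136.481] w 53.3 F [ 0.761  0.196 -2.569] q [-0.276  0.615  1.945 -0.633  1.011  0.97 ]
True
t 38.9 tcp [ 416.316 -225.026  120.484] w 53.0 F [0.057 1.547 4.314] q [-0.276  0.645  1.945 -0.643  0.988  0.99 ]
```

Run:
```python
from h import *
set_gripper(88); env.hold(.2)
v=45*d; z,q=lean(v,-35*d)
P=env.read_state()['tool_pos']; env.move_l(list(P-110*z),rate=100); 
P=env.read_state()['tool_pos']; env.move_l([P[0],P[1],320],rate=200)
im1,p1,T1=shot('top','t10')
env.reach([395,320,300],down(0.6)); tools()
im,p,T=shot('wrist','w10')
cv2.imwrite('pics/w10c.png',np.vstack([im[:270],cv2.resize(im1[230:310,370:530],(640,320),interpolation=cv2.INTER_CUBIC)]))
for lo in (160,190,210):
    hsv=cv2.cvtColor(im,cv2.COLOR_BGR2HSV); m=cv2.inRange(hsv,(0,0,lo),(180,50,255)); m[270:]=0
    for c in cv2.findContours(m,0,1)[0]:
        if cv2.contourArea(c)<150: continue
        r=cv2.minAreaRect(c); L=onplane(p,T,[r[0]],5)[0]
        if 300<L[0]<500 and 150<L[1]<450: print(lo,cv2.contourArea(c),r,L)
```

```text
t 43.7 tcp [395.407 319.468 299.909] w 88.1 F [ 0.039  0.622 -0.354] q [ 0.656  0.256  1.887 -0.     0.999  0.058]
160 589.0 ((242.15292358398438, 215.18821716308594), (12.578226089477539, 59.209693908691406), 32.47119140625) [333.863 206.275   5.   ]
160 783.0 ((376.6591491699219, 173.52362060546875), (91.87162017822266, 20.11847686767578), 39.40066146850586) [455.009 361.668   5.   ]
160 2293.5 ((310.56744384765625, 189.5093231201172), (110.1530990600586, 66.8227310180664), 40.34174346923828) [393.325 292.357   5.   ]
160 992.5 ((262.8523254394531, 151.44476318359375), (16.72421646118164, 67.18914031982422), 32.399837493896484) [311.88  299.984   5.   ]
160 939.0 ((315.484130859375, 100.34266662597656), (14.61839771270752, 73.33892822265625), 32.905242919921875) [333.648 393.211   5.   ]
160 1246.0 ((301.2078857421875, 89.93258666992188), (18.298154830932617, 75.04139709472656), 31.429563522338867) [311.723 393.509   5.   ]
190 589.0 ((242.15292358398438, 215.18821716308594), (12.578226089477539, 59.209693908691406), 32.47119140625) [333.863 206.275   5.   ]
190 696.5 ((303.7500305
[... 1027 characters left out ...]
.941   5.   ]
210 763.5 ((379.25384521484375, 169.4307861328125), (92.15780639648438, 19.845556259155273), 29.744882583618164) [454.513 368.148   5.   ]
210 1560.5 ((316.1712646484375, 185.6871337890625), (106.39810180664062, 66.21513366699219), 32.2756462097168) [396.681 301.197   5.   ]
210 953.5 ((263.4411315917969, 151.76467895507812), (15.94936752319336, 67.05594635009766), 30.963754653930664) [312.752 300.063   5.   ]
210 904.0 ((315.51470947265625, 100.191162109375), (13.651976585388184, 73.09176635742188), 32.47119140625) [333.577 393.386   5.   ]
210 1197.0 ((301.2565612792969, 89.77787780761719), (17.936546325683594, 74.25648498535156), 31.759479522705078) [311.671 393.699   5.   ]
```

View pics/w10c.png

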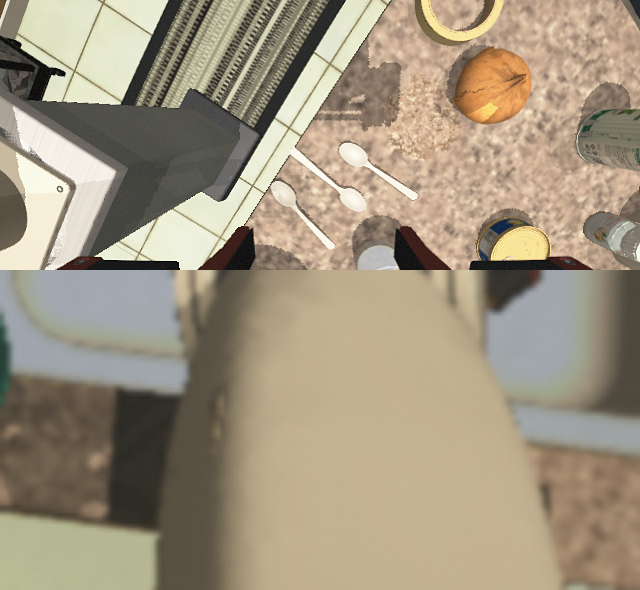

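Spoon 1 has been knocked aside; its scoop is now at (350,152) and its handle end at (417,198). Spoon 2 runs from scoop tip (365,209) to end (292,151), and spoon 3 from (273,184) to (333,248).

```bash
cat >> h.py <<'E'
TUM=np.array([533,257.5,0])
def place(a,s0,ez,gx=45,w=26*d,lat=0,dep=16):
    """tcp pose putting handle end at floor offset s0 along w, height ez"""
    U=np.array([np.cos(w),np.sin(w),0]); b=np.cos(a)*U+np.sin(a)*np.array([0,0,1.])
    N=np.array([-U[1],U[0],0]); z,q=lean(w,a)
    return tcp(TUM+s0*U+lat*N+[0,0,ez]+(65+gx)*b-dep*z,w,a)
E
python3 - <<'E'
from h import *
p,T=campose('wrist')
for n,t,e in (('S1',(339,146),(417,198)),('S2',(365,209),(292,151)),('S3',(273,184),(333,248))):
    A,B=onplane(p,T,[t,e],5); v=A-B; an=np.arctan2(v[1],v[0]); c=(A+B)/2
    print(n,A,B,np.linalg.norm(v),an/d)
    g=c+45*v/np.linalg.norm(v); g[2]=21
    print(env.ik(*tcp(g,an,0)),env.ik(*tcp(g+[0,0,150],an,0)))
for a in (65,72,80,90): print(a,env.ik(*place(a*d,-4,14)),env.ik(*place(a*d,-4,130)))
E
```

```text
S1 [391.561 362.883   5.   ] [522.744 365.993   5.   ] 131.22031194194477 -178.64215451217854
[ 0.701  0.658  1.894 -0.     0.589 -0.894] [ 0.701  0.408  1.85  -0.     0.884 -0.894]
S2 [472.167 311.959   5.   ] [343.769 322.284   5.   ] 128.81294192630043 -4.597534184698813
[ 0.584  0.659  1.892 -0.     0.591  2.235] [ 0.584  0.41   1.847 -0.     0.885  2.235]
S3 [346.472 269.696   5.   ] [469.323 237.318   5.   ] 127.0460389767372 165.2355174090102
[ 0.602  0.584  2.11  -0.     0.448 -0.711] [ 0.602  0.279  2.059 -0.     0.804 -0.711]
65 [ 0.414  0.725  2.293  3.099  1.011 -1.565] [ 0.414  0.401  2.3    3.085  0.694 -1.544]
72 [ 0.411  0.817  2.331  3.099  1.263 -1.571] [ 0.411  0.469  2.36   3.091  0.944 -1.555]
80 [ 0.408  0.944  2.352  3.096  1.551 -1.578] [ 0.408  0.583  2.411  3.094  1.248 -1.564]
90 [ 0.404  1.114  2.344  3.089  1.886 -1.587] [ 0.404  0.764  2.442  3.091  1.635 -1.574]
```

Run:
```python
from h import *
for w in (90,105,120):
  for a in (65,72,80): print(w,a,env.ik(*place(a*d,-4,14,w=w*d)),env.ik(*place(a*d,-4,130,w=w*d)))
# go pick S1: close look first
an=-178.6*d; g=np.array([457.1-45,364.4,21.])
set_gripper(56)
env.reach(*tcp(g+[0,0,110],an,0)); tools()
im,p,T=shot('wrist','w11'); e=proj(p,T,[[391.6,362.9,5],[522.7,366,5],[g[0],g[1],5]]); print(e)
for q in e: cv2.circle(im,tuple(int(round(v)) for v in q),2,(0,0,255),-1)
cv2.imwrite('pics/w11c.png',im)
```

```text
90 65 [ 0.019  0.776  1.92   1.389  1.171 -1.084] [ 0.019  0.557  1.926  1.307  1.219 -0.861]
90 72 [-0.03   0.834  1.911  1.419  1.293 -1.158] [-0.03   0.612  1.931  1.365  1.329 -0.951]
90 80 [-0.077  0.909  1.891  1.439  1.432 -1.227] [-0.077  0.683  1.929  1.416  1.459 -1.039]
105 65 [ 0.031  0.816  1.782  1.149  1.314 -1.023] [ 0.031  0.619  1.787  1.11   1.396 -0.846]
105 72 [-0.012  0.873  1.759  1.182  1.426 -1.076] [-0.012  0.674  1.777  1.164  1.496 -0.908]
105 80 [-0.052  0.944  1.726  1.214  1.554 -1.124] [-0.052  0.743  1.761  1.216  1.612 -0.968]
120 65 [ 0.064  0.861  1.645  0.955  1.47  -1.006] [ 0.064  0.682  1.649  0.948  1.571 -0.864]
120 72 [ 0.029  0.919  1.607  0.992  1.579 -1.038] [ 0.029  0.738  1.624  0.999  1.668 -0.901]
120 80 [-0.004  0.99   1.561  1.032  1.703 -1.064] [-0.004  0.807  1.595  1.054  1.779 -0.933]
t 45.4 tcp [412.192 364.475 192.24 ] w 55.9 F [ 0.321 -0.149 -0.672] q [ 0.702  0.47   1.869  0.     0.803 -0.891]
[[323.094 173.972]
 [323.19  291.249]
 [324.135 194.393]]
```

View pics/w11c.png

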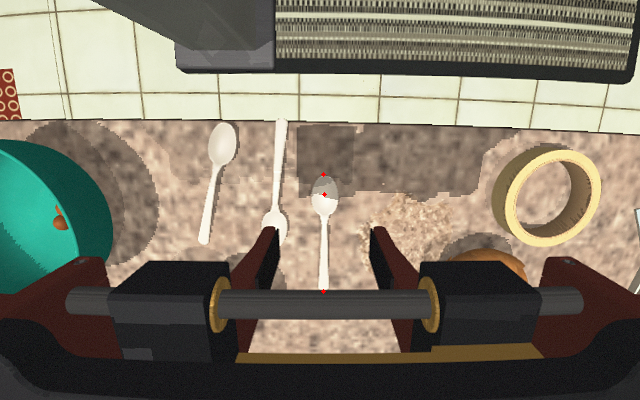

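The projected points sit right on spoon 1: tip (323,174), end (323,291). I'm picking it up now.

```bash
cat >> h.py <<'E'
def pick(g,an):
    set_gripper(44)
    P,q=tcp(g,an,0); env.move_l(P,q,rate=80,f_stop=6); tools()
    set_gripper(10); tools()
    g=np.array(g,float)+[0,0,190]; env.move_l(tcp(g,an,0)[0],rate=120)
def check(fn,w,a,gx=45,dep=16):
    """picture from the wrist with predicted spoon axis ends"""
    im,p,T=shot('wrist'); s=env.read_state(); Rm=R.from_quat(s['orientation']).as_matrix()
    G=s['tool_pos']+(61+dep)*Rm[:,2]; e=proj(p,T,[G+Rm[:,0]*(65-gx),G,G-Rm[:,0]*(65+gx)]); print(e)
    for q in e: cv2.circle(im,tuple(int(round(v)) for v in q),2,(0,0,255),-1)
    return im
E
python3 - <<'E'
from h import *
an=-178.6*d; g=np.array([457.1-45,364.4,21.])
pick(g,an); w=105*d; a=68*d
env.reach(*place(a,-4,150,w=w)); tools()
im=check('w12',w,a); sc,_,_=shot('scene','s12')
cv2.imwrite('pics/w12c.png',np.hstack([im[:,100:500],cv2.resize(sc[120:320,180:380],(400,400),interpolation=cv2.INTER_CUBIC)]))
E
```

```text
t 47.4 tcp [412.345 364.621  82.479] w 44.1 F [0.443 0.681 0.31 ] q [ 0.702  0.658  1.893 -0.     0.59  -0.893]
t 47.8 tcp [412.189 364.469  82.195] w 23.3 F [-0.747 -0.557  1.871] q [ 0.702  0.658  1.893  0.     0.59  -0.893]
t 50.6 tcp [541.322 224.863 280.446] w 23.2 F [ 0.11  -0.839 -0.057] q [ 0.013  0.61   1.78   1.129  1.453 -0.842]
[[321.159 214.055]
 [321.249 244.6  ]
 [321.689 379.926]]
```

View pics/w12c.png

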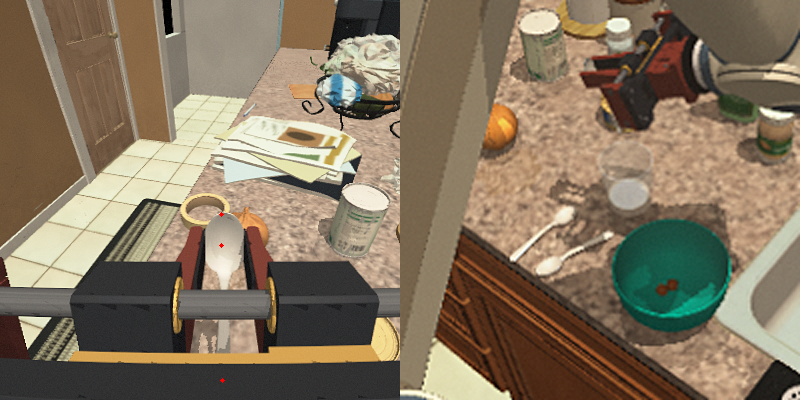

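```bash
cat >> h.py <<'E'
def insert(a,s0,w,lat=0,ez=15,gx=45):
    env.move_l(place(a,s0,60,gx,w=w,lat=lat)[0],rate=100); f0=env.read_state()['force']
    P,q=place(a,s0,ez,gx,w=w,lat=lat); print('stop',env.move_l(P,rate=40,f_stop=3)); tools()
    set_gripper(38); env.hold(.2)
    z,_=lean(w,a); P=env.read_state()['tool_pos']-60*z; env.move_l(list(P),rate=80)
    P[2]=330; env.move_l(list(P),rate=200)
E
python3 - <<'E'
from h import *
w=105*d; insert(68*d,-4,w)
sc,_,_=shot('scene','s13')
set_gripper(56)
A=np.array([472.2,312.,5]);B=np.array([343.8,322.3,5]); an=-4.6*d
v=(A-B)/np.linalg.norm(A-B); g=(A+B)/2+45*v; g[2]=21
env.reach(*tcp(g+[0,0,110],an,0)); tools()
im,p,T=shot('wrist','w13'); e=proj(p,T,[A,B,[g[0],g[1],5]]); print(e)
for q in e: cv2.circle(im,tuple(int(round(x)) for x in q),2,(0,0,255),-1)
cv2.imwrite('pics/w13c.png',np.hstack([cv2.resize(im,None,fx=.7,fy=.7),cv2.resize(sc[120:260,200:350],(300,280),interpolation=cv2.INTER_CUBIC)]))
E
```

```text
stop False
t 53.0 tcp [541.967 224.476 146.072] w 23.3 F [ 0.11  -0.692 -0.341] q [ 0.012  0.837  1.773  1.163  1.363 -1.045]
t 58.7 tcp [452.94  313.39  192.004] w 55.9 F [-0.456  0.023  0.016] q [0.584 0.471 1.867 0.    0.803 2.235]
[[323.763 179.272]
 [323.721 293.718]
 [323.755 198.429]]
```

View pics/w13c.png

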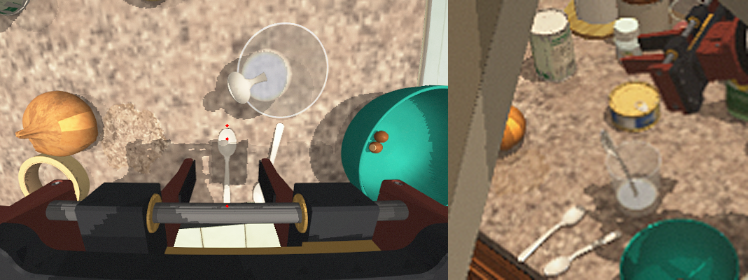

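Spoon 1 stands in the glass leaning towards +y, and the prediction for spoon 2 lies on it. I'm checking the glass position, then picking and inserting spoon 2.

Run:
```python
from h import *
p,T=campose('wrist'); t=onplane(p,T,[(406,100)],93); print('tumbler now',t)
A=np.array([472.2,312.,5]);B=np.array([343.8,322.3,5]); an=-4.6*d
v=(A-B)/np.linalg.norm(A-B); g=(A+B)/2+45*v; g[2]=21
pick(g,an)
w=105*d; a=80*d
env.reach(*place(a,-14,150,w=w,lat=8)); tools()
insert(a,-14,w,lat=8)
sc,_,_=shot('scene','s14')
set_gripper(56)
A=np.array([346.5,269.7,5]);B=np.array([469.3,237.3,5]); an=165.2*d
v=(A-B)/np.linalg.norm(A-B); g=(A+B)/2+45*v; g[2]=21
env.reach(*tcp(g+[0,0,110],an,0)); tools()
im,p,T=shot('wrist','w14'); e=proj(p,T,[A,B,[g[0],g[1],5]]); print(e)
for q in e: cv2.circle(im,tuple(int(round(x)) for x in q),2,(0,0,255),-1)
cv2.imwrite('pics/w14c.png',np.hstack([cv2.resize(im,None,fx=.7,fy=.7),cv2.resize(sc[120:260,200:350],(300,280),interpolation=cv2.INTER_CUBIC)]))
```

```text
tumbler now [[536.508 255.888  93.   ]]
t 60.7 tcp [453.134 313.717  82.489] w 43.8 F [ 0.195 -0.503 -0.173] q [0.584 0.658 1.891 0.    0.591 2.235]
t 61.2 tcp [453.001 313.619  82.188] w 22.3 F [-0.111 -0.211  1.393] q [ 0.584  0.659  1.891 -0.     0.591  2.235]
t 65.6 tcp [543.487 187.327 271.726] w 22.6 F [ 0.612 -0.852 -0.061] q [-0.071  0.705  1.772  1.201  1.633 -0.947]
stop True
t 67.6 tcp [543.259 187.221 138.558] w 22.6 F [-0.027 -0.036  3.484] q [-0.072  0.937  1.738  1.197  1.563 -1.131]
t 71.9 tcp [364.767 265.018 192.182] w 56.2 F [-0.301  0.053  0.617] q [ 0.601  0.353  2.081  0.001  0.708 -0.71 ]
[[323.471 175.985]
 [323.657 289.663]
 [323.5   194.362]]
```

View pics/w14c.png

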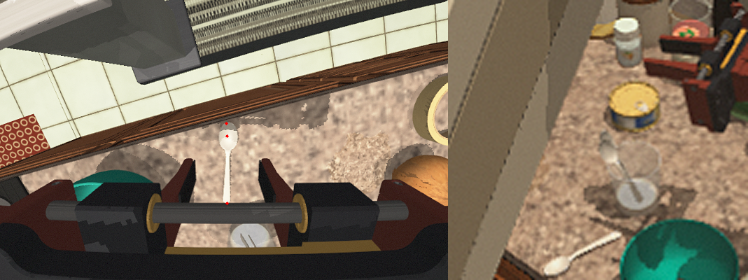

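Run:
```python
from h import *
im=cv2.imread('pics/w14.png'); p,T=campose('wrist')
h=cv2.cvtColor(im,cv2.COLOR_BGR2HSV); m=cv2.inRange(h,(0,0,170),(180,60,255)); m[:170]=0; m[300:]=0; m[:,:300]=0;m[:,350:]=0
for c in cv2.findContours(m,0,1)[0]:
    if cv2.contourArea(c)>50:
        print(cv2.boundingRect(c)); c=c.reshape(-1,2)
        P=onplane(p,T,[c[c[:,1].argmin()],c[c[:,1].argmax()]],5); print(P)
        for r in range(176,292,6):
            x=np.nonzero(m[r])[0]; print(r,(x.min(),x.max()) if len(x) else None,end=' ')
```

```text
(312, 185, 28, 105)
[[354.489 262.849   5.   ]
 [467.801 233.232   5.   ]]
176 (np.int64(321), np.int64(321)) 182 None 188 (np.int64(307), np.int64(338)) 194 (np.int64(312), np.int64(339)) 200 (np.int64(312), np.int64(339)) 206 (np.int64(314), np.int64(337)) 212 (np.int64(318), np.int64(345)) 218 (np.int64(300), np.int64(345)) 224 (np.int64(322), np.int64(349)) 230 (np.int64(322), np.int64(347)) 236 (np.int64(321), np.int64(349)) 242 (np.int64(321), np.int64(349)) 248 (np.int64(301), np.int64(327)) 254 (np.int64(320), np.int64(349)) 260 (np.int64(320), np.int64(328)) 266 (np.int64(320), np.int64(328)) 272 (np.int64(319), np.int64(328)) 278 (np.int64(305), np.int64(341)) 284 (np.int64(307), np.int64(328)) 290 None
```

Run:
```python
from h import *
A=np.array([348.5,268.,5]);B=np.array([468.8,236.,5]); an=165.2*d
g=np.array([364.8,264.,21])
pick(g,an)
w=105*d; a=82*d
env.reach(*place(a,-17,150,w=w,lat=-8)); tools()
insert(a,-17,w,lat=-8)
P=env.read_state()['tool_pos']
env.reach([300,-60,420],down(0)); env.hold(.5); tools()
sc,_,_=shot('scene','s15'); tp,p,T=shot('top','t15')
up=lambda a,s:cv2.resize(a,s,interpolation=cv2.INTER_CUBIC)
cv2.imwrite('pics/final.png',np.vstack([np.hstack([up(sc[110:290,190:370],(400,330)),up(sc[280:400,310:470],(400,330))]),up(tp[170:310,210:510],(800,270))[:, :]]))
```

```text
t 73.9 tcp [365.035 264.154  82.391] w 44.1 F [-0.431 -0.002 -0.557] q [ 0.6    0.583  2.11   0.     0.448 -0.712]
t 74.4 tcp [364.903 264.082  82.177] w 23.3 F [0.052 0.782 3.384] q [ 0.6    0.583  2.111  0.     0.448 -0.712]
t 77.2 tcp [560.227 184.781 269.273] w 23.4 F [-0.023 -0.166 -0.879] q [-0.075  0.738  1.731  1.217  1.666 -0.938]
stop False
t 79.5 tcp [561.02  184.269 134.887] w 23.3 F [ 0.266  0.793 -0.367] q [-0.076  0.967  1.69   1.207  1.6   -1.116]
t 84.0 tcp [300.106 -59.991 419.9  ] w 37.9 F [0.641 0.281 0.772] q [-0.236 -0.249  2.1    0.     1.291 -0.236]
```

View pics/final.png

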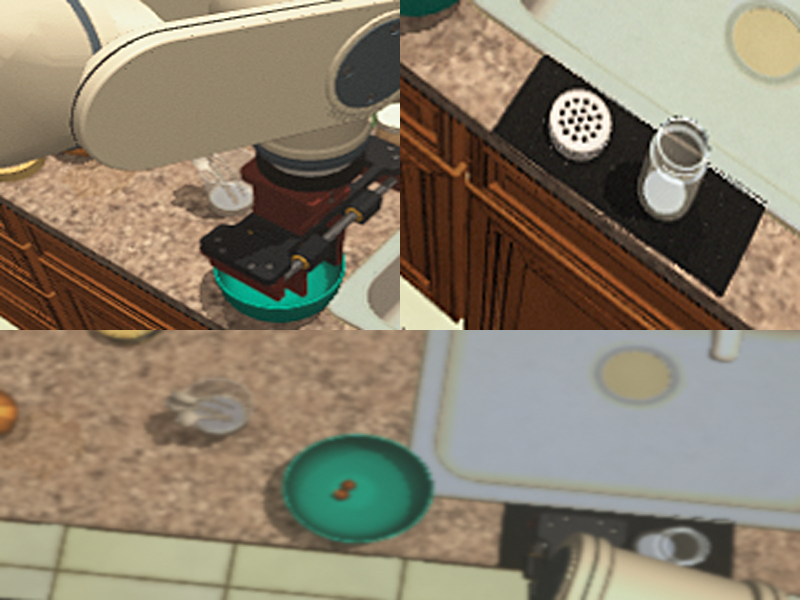

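The cap lies flat and the empty jar stands upright on the mat. Two nuts are in the bowl, the spoons are in the glass and none are left on the worktop.

```bash
python3 -c "
from h import *
print(workorder.sign_off()); tools()"
```

```text
the job is handed in; nothing more can be done
None
the job is handed in; nothing more can be done
```

The job is handed in, at about 84 s on the robot's clock out of the 210 s allowed; signing off gives no verdict.

- **Shaker:** I unscrewed the cap with a 1.8 rad turn; it lifted off freely and the jar stayed put. I poured the open jar into the bowl and set the cap (flat) and the empty jar (upright) about 100 mm apart on the mat. The cap dropped about 8 mm when released, because the fingertips reached the mat first.
- **Spoons:** I stood all three spoons in the glass, scoop up. Spoon 1 had been knocked aside during the run, so I located it again before picking it up.

**Last checks:**
- **Nuts:** the bowl holds two nuts, matching the two seen in the jar at the start, and the jar looks empty.
- **Upright:** the bowl, glass and jar are upright.
- **Worktop:** I saw no spoons left on it.
- **Bystanders:** I never handled the onion, tin or white-lidded jar, but I did not re-measure where they stand.
- **Less certain:** the arm partly blocked the last side view of the glass, so the third spoon is judged from the coarser top view. The spoons lean together towards one side of the glass.

No check failed, but the wrist camera put the glass about 4 mm from the position I used for the spoons, which was close enough to insert them.

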